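Push the jammed plunger out of a biscuit-press barrel

TASK

The red plunger is jammed in the barrel of the biscuit press: take the wooden pusher out of its pot, push the plunger down through the barrel from above until it drops into the tray below, then stand the pusher back in the pot with its flange resting on the rim. Work by feel and gently: never push on the barrel or on the plunger with more than 20 N (about 2 kg), do not touch the plunger with the fingers, and leave everything else on the counter where it is.

Things in the scene. Friction and masses are not known exactly. Their poses are not given: they have to be found in the camera images.
- stand: White plastic stand fixed to the counter: a square open tray 130 x 130 mm with walls 22 mm high and 5 mm thick, its floor 5 mm above the counter. Two posts at its +y and -y sides, 105 mm high, hold the press barrel upright over the tray's middle. Origin: centre of the underside; z up.
- barrel_mouth (a point): Centre of the upper mouth of the aluminium press barrel, on the bore's axis (z up), 135 mm above the counter. The barrel is an upright tube 80 mm long, 48 mm outside, with a straight bore 27 mm in diameter, open at both ends; its lower end is 55 mm above the counter, 50 mm above the tray floor.
- barrel (a joint): How far the barrel is pressed down on its rubber mount (m, 0 at rest, at most 0.009; the mouth sinks with it). It gives 1 mm per 4 N, springs back, and does not give sideways.
- plunger_center (a point): Centre of the red plastic plunger, an upright disc 26 mm in diameter and 20 mm high, 30 g. It is jammed near the lower end of the bore, its top 49 to 56 mm below the mouth, held by two rubber lips; it takes roughly 7 to 15 N to slide it. It comes free and falls when its top is about 75 to 79 mm below the mouth's unloaded height.
- pusher_grip (a point): Middle of the upright square wooden handle of the pusher, the place to grasp: 28 x 28 mm, sides along its own x and y, reaching 23 mm up and 28 mm down from this point to a round flange 56 mm in diameter. The pusher (150 g) stands in the pot, hanging by the flange.
- pusher_flange (a point): Centre of the flange's underside, 34 mm below the grip point on the handle's axis (flange 6 mm thick). Below it a 12 mm shaft goes straight down to a round flat foot 22 mm in diameter whose end is 87 mm below this point. Shaft and foot were glued in off-centre: their axis lies 7 mm from the handle's axis, to a side that differs each time and that no pose tells: look, or search by feel.
- pot_rim (a point): Centre of the rim of the white ceramic pot in which the pusher stands, fixed to the counter, 105 mm high, outside 68 mm, opening 42 mm in diameter, 99 mm deep. z up.
- cookies: Stack of four dark sandwich biscuits, 44 mm across, 44 mm high; origin under its centre. Bystander.
- baby_bottle: Clear baby bottle with a blue collar, 54 mm across, 157 mm high; origin under its centre. Bystander.
- cutter: Steel ring biscuit cutter, 64 mm across, 25 mm high; origin under its centre. Bystander.
- spare_disc: Brass press disc lying flat, 36 mm across, 5 mm thick; origin under its centre. Bystander.
- ramekin: Small white cup, 76 mm across, 45 mm high; origin under its centre. Bystander.
- spoon: Steel spoon lying along its x axis; origin under its centre. Bystander.
- jar: Amber glass jar, 60 mm across, 80 mm high; origin under its centre. Bystander.
There are look-alikes about, which are no part of the job. Of the things shaped like the part that bears pusher_grip, the wooden one is meant.

How it is judged:
By the outcome, as a careful person would: the job done as asked, in the order asked, and still so for the second after the job is handed in, with the robot touching nothing.
It also fails if it takes over 72 s, if anything falls off the work surface, if the arm or the gripper's body presses on something with over 40 N, if the wrist force passes 120 N, or if a joint passes its speed limit or range.

ROBOT

A 6-joint arm with a two-finger parallel gripper is mounted at the origin on the work surface. World frame = base frame: x ahead of the robot, y to its left, z up, the work surface at z = 0. Lengths are in m, angles in rad, forces in N, time in s.
With the tool pointing down it reaches from about 0.3 to 0.875 m from the base axis. Payload 6.4 kg.
Tool frame: the origin (TCP) lies midway between the tips of the shut fingers; the grasp point (between the pads) lies 19 mm behind it (grasp_offset is the distance from the TCP to the grasp point, in m); z points along the fingers, y is the line along which they close (so a half turn about z gives the same grasp; the last joint's range is limited). The gripper opens to 85 mm and grips with 20 to 120 N. Pads are 22 mm wide; open, the fingers measure 114 mm over their backs; the gripper's body (76 mm by 85 mm) begins 54 mm behind the grasp point. The pads swing forward as they close: fully open they stand 13 mm farther back than shut.
Start: joints at [-1.418, 0.181, 1.607, -0, 1.354, -0.206], TCP at [0.202, -0.538, 0.231] pointing down, gripper open.
Joint ranges: [-2.99, 2.99], [-0.89, 2.07], [0.3, 2.58], [-1.14, 4.28], [0, 2.63], [-3.12, 3.12]. Speed limits (rad/s): [2.57, 2.57, 3.01, 3.14, 3.14, 3.14].

INTERFACE

Orientations are given as a unit quaternion [w, x, y, z].
In Python, from bench import * gives the robot as it stands. The module is installed in compiled form; this text tells all that it offers.
- The arm moves only by the tool servo_tool, never from a script. Its argument "commands" is text: rows parted by semicolons, each of 7 numbers parted by spaces: the turn, a rotation vector about the tool's x, y, z in rad, then the shift along the tool's x, y, z in mm, then the opening, from 0 (shut) to 1 (fully open). In form: wx wy wz dx dy dz claw; .... A call has 1 to 5 rows; each row shifts and turns the commanded pose from where the row before left it, along the tool's axes as they then stand; what a row does not reach is not made up. A row lasts 1/8 s, in which the tool goes at most 62.5 mm and 10.7 degrees, less where a joint would pass 70% of its speed; a pose out of reach is approached as far as the arm can. A call with a gripper value outside its range is refused whole. The fingers move at their own pace and stop on an object; the grip force is fixed at half the most. Time passes only in rows, so rows that do not move let the fingers close. It gives the time, the measured TCP pose, the force, the opening and the grip force at its end, in the units of the state.
- get_obs(): the state, without advancing time (a new reading comes with each control period).
- camera(name): name is "scene" or "top" or "wrist"; returns the picture (480x640x3 uint8, blue, green, red); there is no depth.
- calibration(name): a dict with "fx", "fy", "cx", "cy" (pixels), "R" (3x3) and "t" (3): a world point X has camera coordinates R X + t. Camera axes: x right, y down, z forward; pixel columns grow to the right and rows downward; lengths in m; the calibration is good to about 2 mm. The wrist camera is an equidistant fisheye: a pixel r from the principal point sees the ray r / f radians off the axis. A picture is of the moment at which its call begins: read the wrist's pose just before it. calibration takes no time and is no camera call; for the wrist camera it gives the pose at the moment of the call.
- hand_in(): hands the job in; it is judged then, once.
The state is a dict: "time_s": time; "q": joint angles; "dq": joint speeds; "joint_efforts": joint torques, N m; "eef_pos": TCP position; "eef_rot": TCP orientation; "wrist_force": force on the tool from outside, world axes, zero at the start; "torque": the same for the moment, N m; "opening": opening from 0.0 (shut) to 1.0 (fully open); "grasp_force": force on a finger pad.
Only numpy, scipy, OpenCV 4.12 (cv2) and the standard library are available. Lean on these libraries where they do the work, as an engineer would, in place of code of your own. Each camera call takes 0.05 s, during which the arm holds its last target. There are 200 camera calls.

## Working session

There is one attempt and no reset: what is moved stays moved. The work goes in short steps, Python scripts to look and compute and a tool call to move; the robot and the scene stay as the last step left them, time stands still between calls to the robot, and variables do not carry over. Pictures are saved under pics/ and viewed, at most 10 in all, crops included, and the job is handed in when it is done.

Besides the shell and the picture viewer there is one more tool, called after "Emit:" by a JSON object that holds its "method" and its "body". servo_tool: Moves the arm, as the interface text tells. Its arguments: {"type":"object","properties":{"commands":{"type":"string"}},"required":["commands"]}

```bash
mkdir -p pics
python3 - <<'E'
from bench import *
import cv2,numpy as np
for n in("scene","top"):
    cv2.imwrite(f"pics/{n}0.png",camera(n)); c=calibration(n); print(n,c)
o=get_obs();print(o)
E
```

```text
scene {'fx': 472.2315330838137, 'fy': 472.2315330838137, 'cx': 319.46351129894185, 'cy': 241.65510836954533, 'R': array([[-0.1678918 ,  0.98580132,  0.0028452 ],
       [ 0.80401431,  0.13860054, -0.57823082],
       [-0.57041505, -0.09479263, -0.81586827]]), 't': array([ 0.10124324, -0.38985563,  1.3324079 ])}
top {'fx': 506.3563219649005, 'fy': 506.3563219649005, 'cx': 321.78973853449787, 'cy': 239.4942327457801, 'R': array([[ 0.03058661, -0.99948184,  0.01002554],
       [-0.99766928, -0.03114016, -0.06071485],
       [ 0.06099558, -0.00814511, -0.9981048 ]]), 't': array([-0.02926271,  0.5690002 ,  1.34785806])}
{'time_s': 0.1, 'q': array([-1.41827342e+00,  1.81482612e-01,  1.60793547e+00,  1.55530433e-05,
        1.35376151e+00, -2.06328249e-01]), 'dq': array([-0.00014787, -0.00128828, -0.00369917, -0.0015715 ,  0.0002691 ,
        0.00070235]), 'joint_efforts': array([ 5.23432391e-04, -4.45879090e+01, -3.52236986e+01, -3.97905369e-04,
        4.17303483e-03, -2.05685035e-05]), 'eef_pos': array([ 0.20186777, -0.53786761,  0.23045203]), 'eef_rot': array([-7.92975599e-04,  9.83946359e-01,  1.78462693e-01,  2.89338134e-05]), 'wrist_force': array([-0.39099236,  0.29353737, -0.10169303]), 'torque': array([-0.01415661,  0.01376776, -0.02072324]), 'grasp_force': 0.0, 'opening': 0.9966675634437994}
```

View pics/scene0.png

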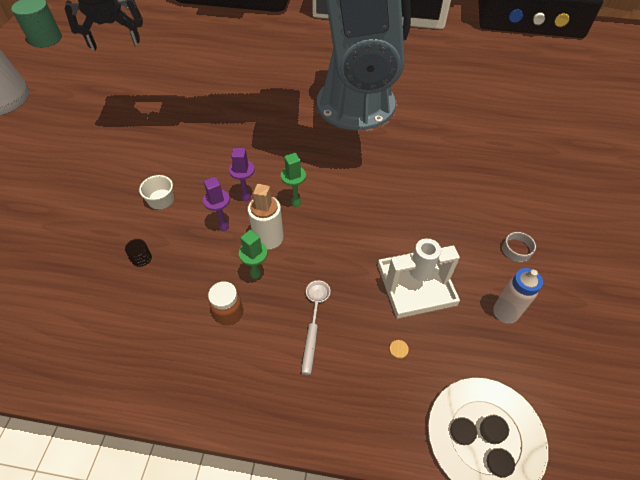

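View pics/top0.png

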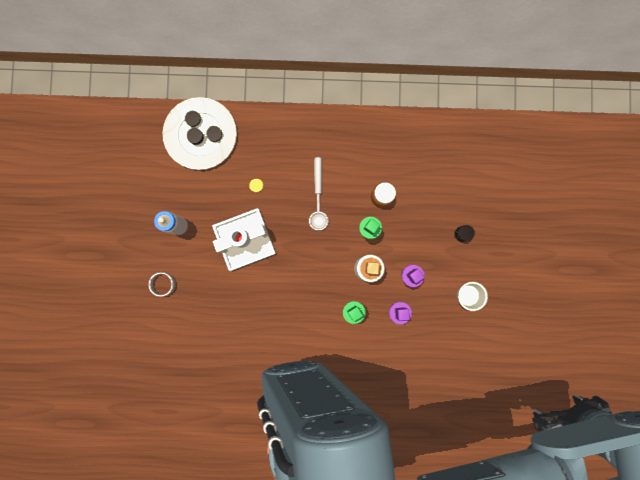

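The top view shows five handled things: wooden (373,268) in the white pot, green (371,228) and (354,313), purple (413,276) and (401,313). The wooden one in the pot fits the description. The barrel mouth is at about (237,237), with the red plunger inside it. I'll confirm both in one enlarged crop.

```bash
cat > h.py <<'E'
from bench import *
import cv2,numpy as np
def ray(n,u,v,z,c=None):
    c=c or calibration(n); x,y=(u-c["cx"])/c["fx"],(v-c["cy"])/c["fy"]
    if n=="wrist":
        r=np.hypot(x,y); d=np.array([x/r*np.sin(r),y/r*np.sin(r),np.cos(r)]) if r>0 else np.array([0,0,1.])
    else: d=np.array([x,y,1.])
    C=-c["R"].T@c["t"]; d=c["R"].T@d
    return C+d*(z-C[2])/d[2]
def proj(n,X,c=None):
    c=c or calibration(n); p=c["R"]@np.asarray(X,float)+c["t"]
    if n=="wrist":
        s=np.hypot(p[0],p[1]); k=np.arctan2(s,p[2])/s; return np.array([c["cx"]+c["fx"]*p[0]*k,c["cy"]+c["fy"]*p[1]*k])
    return np.array([c["cx"]+c["fx"]*p[0]/p[2],c["cy"]+c["fy"]*p[1]/p[2]])
E
python3 - <<'E'
from h import *
t=cv2.imread("pics/top0.png");s=cv2.imread("pics/scene0.png")
f=lambda im,x,y,w:cv2.resize(im[y:y+w,x:x+w],(390,390),interpolation=cv2.INTER_CUBIC)
cv2.imwrite("pics/c1.png",np.hstack([f(t,340,238,60),f(t,205,200,78)]))
print(ray("top",373,268.5,.162),ray("top",238,237,.135),ray("top",370,268,.105))
print(ray("scene",262,190,.162),ray("scene",428,248,.135))
E
```

```text
[ 0.49480376 -0.13570124  0.162     ] [0.56216151 0.19553823 0.135     ] [ 0.49622361 -0.13443957  0.105     ]
[ 0.49796038 -0.13301052  0.162     ] [0.56250908 0.19848312 0.135     ]
```

View pics/c1.png

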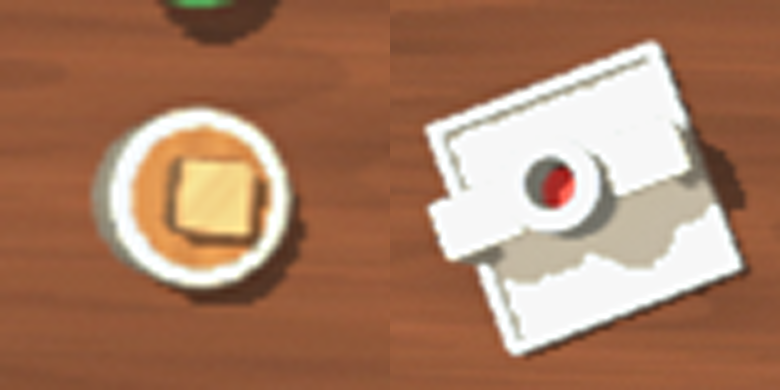

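The crop confirms the wooden pusher in the white pot, with its handle at top pixel (373,268.5). The barrel mouth with red inside is at (237,236.6). Moving above the pusher.

Emit:
{"method": "servo_tool", "body": {"commands": "0 0 0 42 -27.5 0 1;0 0 0 42 -27.5 0 1;0 0 0 42 -27.5 0 1;0 0 0 42 -27.5 0 1;0 0 0 42 -27.5 0 1"}}

```text
time_s: 0.72
eef_pos: [0.3509, -0.3343, 0.231]
eef_rot: [-0.0, 0.984, 0.178, -0.0]
wrist_force: [0.7, -0.1, 0.6]
opening: 0.998
grasp_force: 0.0
```

Emit:
{"method": "servo_tool", "body": {"commands": "0 0 0 42 -27.5 0 1;0 0 0 42 -27.5 0 1;0 0 0 42 -27.5 0 1;0 0 0.18 20 -13 0 0.5;0 0 0.18 0 0 0 0.5"}}

```text
time_s: 1.35
eef_pos: [0.4541, -0.1933, 0.2309]
eef_rot: [-0.0, 1.0, -0.002, -0.0]
wrist_force: [-0.4, -0.8, 0.0]
opening: 0.6
grasp_force: 0.0
```

Run:
```python
from h import *
c=calibration("wrist");o=get_obs();im=camera("wrist");cv2.imwrite("pics/w1.png",im)
print(o["eef_pos"],o["eef_rot"],o["opening"],c)
```

```text
[ 0.45408024 -0.19327867  0.23086858] [-3.92084034e-04  9.99997962e-01 -1.96455295e-03 -2.50228912e-04] 0.5999163721951645 {'fx': 371.64829954431775, 'fy': 371.64829954431775, 'cx': 324.6492964401189, 'cy': 240.37948243002916, 'R': array([[-5.45648466e-03, -9.99984713e-01, -8.95053344e-04],
       [-9.54801945e-01,  4.94392644e-03,  2.97201620e-01],
       [-2.97192652e-01,  2.47627476e-03, -9.54814325e-01]]), 't': array([-0.19082472,  0.39487801,  0.51524832])}
```

View pics/w1.png

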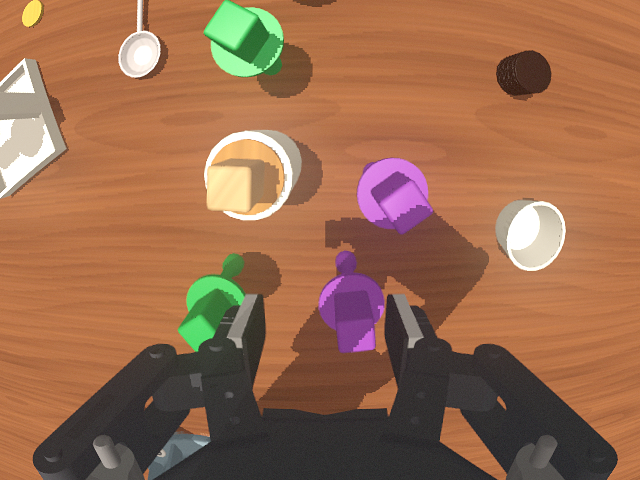

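The wrist view shows the wooden handle at (230,187) above the white pot. I'll fit its top face in the top picture and in a new wrist view.

Run:
```python
from h import *
t=cv2.imread("pics/top0.png");k=8
cr=cv2.resize(t[250:286,352:392],None,fx=k,fy=k,interpolation=cv2.INTER_CUBIC)
h=cv2.cvtColor(cr,cv2.COLOR_BGR2HSV)
m=((h[...,2]>205)&(h[...,1]>80)&(h[...,0]>17)).astype(np.uint8)
cs=max(cv2.findContours(m,0,2)[0],key=cv2.contourArea); R=cv2.minAreaRect(cs)
b=cv2.boxPoints(R)/k+[352-.5+.5/k,250-.5+.5/k]; P=np.array([ray("top",*p,.162)[:2] for p in b])
print(R,P,P.mean(0),np.degrees(np.arctan2(*(P[1]-P[0])[::-1])),np.linalg.norm(np.diff(P,axis=0),axis=1))
# overlay in wrist pic
im=cv2.imread("pics/w1.png")
c={'fx':371.648,'fy':371.648,'cx':324.649,'cy':240.379,'R':np.array([[-5.45648466e-03,-9.99984713e-01,-8.95053344e-04],[-9.54801945e-01,4.94392644e-03,2.97201620e-01],[-2.97192652e-01,2.47627476e-03,-9.54814325e-01]]),'t':np.array([-0.19082472,0.39487801,0.51524832])}
a=np.arctan2(*(P[1]-P[0])[::-1]);C=P.mean(0);S=4
big=cv2.resize(im[120:240,170:330],None,fx=S,fy=S,interpolation=cv2.INTER_CUBIC)
f=lambda X:tuple(int(v) for v in (proj("wrist",X,c)-[170,120]+.5)*S)
for z,col in((.162,(255,0,0)),(.111,(0,255,0))):
    q=[f([*(C+.014*np.array([[np.cos(a),-np.sin(a)],[np.sin(a),np.cos(a)]])@np.array(s)),z]) for s in((1,1),(1,-1),(-1,-1),(-1,1))]
    cv2.polylines(big,[np.array(q)],1,col,1)
q=[f([C[0]+.028*np.cos(x),C[1]+.028*np.sin(x),.111]) for x in np.linspace(0,6.28,50)];cv2.polylines(big,[np.array(q)],1,(255,255,0),1)
cv2.imwrite("pics/w1o.png",big)
```

```text
((167.9248504638672, 146.76992797851562), (85.92127227783203, 87.54449462890625), 2.6837751865386963) [[ 0.48327072 -0.12138568]
 [ 0.509542   -0.12195847]
 [ 0.50912786 -0.14781649]
 [ 0.48285314 -0.1472095 ]] [ 0.49619843 -0.13459254] -1.2490125955790652 [0.02627752 0.02586133 0.02628174]
```

View pics/w1o.png

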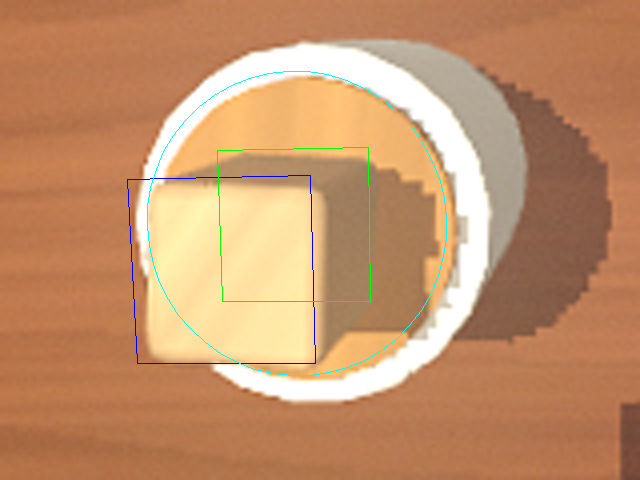

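The overlay puts the handle about 2.4 mm further to −y than the top camera gave, so its centre is about (0.4955, −0.1365), with a yaw of about −1°. Going down to grasp.

Emit:
{"method": "servo_tool", "body": {"commands": "0 0 0 21 -28 0 0.55;0 0 0 20.5 -29 0 0.55;0 0 0 0 0 40 0.55;0 0 0 0 0 35 0.55;0 0 0.01 0 0 36 0.55"}}

```text
time_s: 2.02
eef_pos: [0.4948, -0.1383, 0.1191]
eef_rot: [0.0, 1.0, -0.004, -0.0]
wrist_force: [0.4, -1.0, 0.2]
opening: 0.556
grasp_force: 0.0
```

Emit:
{"method": "servo_tool", "body": {"commands": "0 0 0 0 0 0 0.2;0 0 0 0 0 0 0.2;0 0 0 0 0 0 0.2;0 0 0 0 0 0 0.2"}}

```text
time_s: 2.52
eef_pos: [0.4949, -0.1382, 0.1211]
eef_rot: [-0.0, 1.0, -0.005, -0.0]
wrist_force: [-2.9, 2.4, -0.2]
opening: 0.322
grasp_force: 61.6
```

Emit:
{"method": "servo_tool", "body": {"commands": "0 0 0 0 0 -15 0.2;0 0 0 0 0 -30 0.2;0 0 0 0 0 -40 0.2;0 0 0 0 0 -40 0.2;0 0 0 0 0 -50 0.2"}}

```text
time_s: 3.15
eef_pos: [0.4953, -0.1385, 0.2981]
eef_rot: [0.001, 1.0, -0.006, 0.001]
wrist_force: [0.5, -0.1, -2.0]
opening: 0.319
grasp_force: 61.7
```

Run:
```python
from h import *
import pickle
o=get_obs();c=calibration("wrist");w=camera("wrist");s=camera("scene")
cv2.imwrite("pics/w2.png",w);cv2.imwrite("pics/s2.png",s);pickle.dump((o,c),open("o2.p","wb"))
print(o["eef_pos"],o["wrist_force"],o["torque"],o["opening"])
T=o["eef_pos"]
S=5
def draw(n,im,cc,w,hh):
    p0=proj(n,T-[0,0,.05],cc); x,y=(p0-[w/2,hh/2]).astype(int); x=max(x,0);y=min(max(y,0),480-hh)
    big=cv2.resize(im[y:y+hh,x:x+w],(390,int(390*hh/w)),interpolation=cv2.INTER_CUBIC);k=390/w
    for r,z in((.028,-.015),(.011,-.102)):
        q=[(proj(n,T+[r*np.cos(a),r*np.sin(a),z],cc)-[x,y]+.5)*k for a in np.linspace(0,6.28,60)]
        cv2.polylines(big,[np.array(q).astype(int)],0,(255,255,0),1)
    print(n,x,y,k); return big
a=draw("wrist",w,c,150,200);b=draw("scene",s,calibration("scene"),75,100)
cv2.imwrite("pics/c2.png",np.hstack([a,b]))
```

```text
[ 0.49531849 -0.1384788   0.29814687] [ 0.46526663 -0.13047894 -2.04465041] [ 0.02920627 -0.01778068 -0.01012195] 0.3189435082692636
wrist 249 165 2.6
scene 217 106 5.2
```

View pics/c2.png

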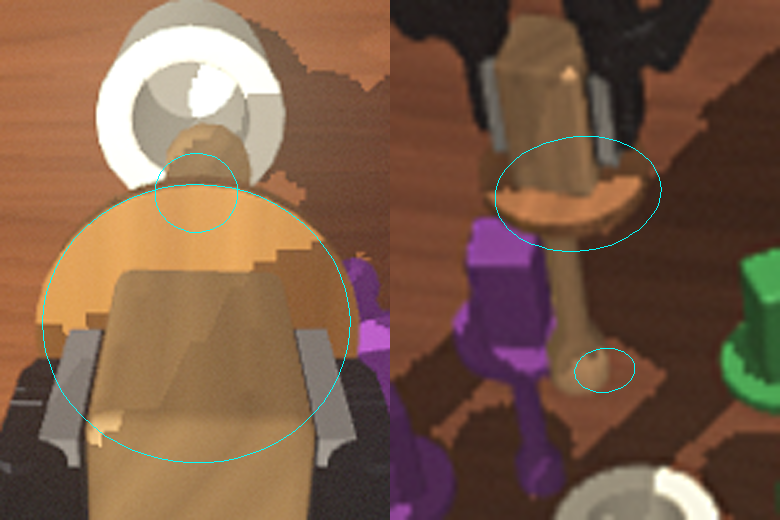

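The wrist crop shows the foot peeking out past the flange toward +x and slightly −y, with its arc top at crop (209,124). The scene crop agrees, with the foot left of nominal. The offset is about (+6, −3.5) mm. I'll compute it a little better.

Run:
```python
from h import *
import pickle
o,c=pickle.load(open("o2.p","rb"));T=o["eef_pos"]
g=lambda u,v,z:((ray("wrist",249+u/2.6-.5,165+v/2.6-.5,T[2]+z,c)-T)*1e3).round(1)[:2]
print("foot far",g(209,124,-.1031),g(209,124,-.093),"L",g(168,165,-.1031),"R",g(250,165,-.1031))
print("flange far",g(197,182,-.0101),"L",g(37,320,-.0101),"R",g(357,320,-.0101))
b=(ray("wrist",320,240,.1,c));print(b)
T2=(T*1e3).round(1);print(T2)
```

```text
foot far [18.6 -3.5] [20.9 -3.4] L [7.6 7.5] R [  7.3 -14.3]
flange far [29.9 -0.5] L [ 5. 28.] R [  4.2 -28.3]
[ 0.46504321 -0.13411805  0.1       ]
[ 495.3 -138.5  298.1]
```

Emit:
{"method": "servo_tool", "body": {"commands": "0 0 0 2 -35 0 0.2;0 0 0 2 -45 0 0.2;0 0 0 2 -45 0 0.2;0 0 0 2 -45 0 0.2;0 0 0 2 -45 0 0.2"}}

```text
time_s: 3.88
eef_pos: [0.5079, 0.078, 0.2964]
eef_rot: [0.0, 1.0, -0.006, 0.002]
wrist_force: [0.6, -1.0, -2.5]
opening: 0.321
grasp_force: 61.7
```

Emit:
{"method": "servo_tool", "body": {"commands": "0 0 0 2 -45 0 0.2;0 0 0 2 -45 0 0.2;0 0 0 2 -25 0 0.2;0 0 0 2 -8 10 0.2;0 0 0 0 0 0 0.2"}}

```text
time_s: 4.5
eef_pos: [0.5163, 0.1992, 0.2841]
eef_rot: [0.0, 1.0, -0.005, -0.001]
wrist_force: [-0.1, 0.3, -1.1]
opening: 0.318
grasp_force: 61.6
```

Run:
```python
from h import *
import pickle
o=get_obs();c=calibration("wrist");w=camera("wrist");t=camera("top")
cv2.imwrite("pics/w3.png",w);pickle.dump((o,c),open("o3.p","wb"))
print((o["eef_pos"]*1e3).round(1),o["eef_rot"].round(4),o["wrist_force"].round(1))
p=proj("wrist",[.5625,.197,.135],c);print(p)
x,y=(p-[70,60]).astype(int);y=max(y,0);print(x,y)
cv2.imwrite("pics/c3.png",cv2.resize(w[y:y+140,x:x+160],None,fx=4,fy=4,interpolation=cv2.INTER_CUBIC))
```

```text
[516.3 199.2 284.1] [ 3.0e-04  1.0e+00 -5.4e-03 -8.0e-04] [-0.1  0.3 -1.1]
[326.30080308 164.58270152]
256 104
```

View pics/c3.png

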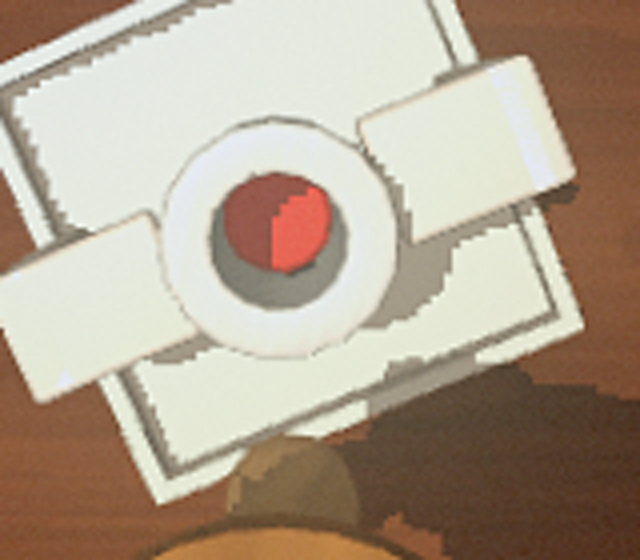

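The crop shows the mouth centred at crop (279.5,239) and the foot arc spanning x 229 to 358, with its top at y 435.

Run:
```python
from h import *
import pickle
o,c=pickle.load(open("o3.p","rb"));T=o["eef_pos"]
g=lambda u,v,z:((ray("wrist",256+u/4-.375,104+v/4-.375,z,c)-T)*1e3).round(1)[:2]
m=g(279.5,239,.135);zf=T[2]-.1031
print("mouth",m,g(161,238,.135),g(398,238,.135),g(280,118,.135),g(280,357,.135))
f=g(293,435,zf);print("foot",f,g(229,500,zf),g(358,500,zf)); print("move",m-(f-[11,0]))
```

```text
mouth [47.1 -1.6] [47.7 21.7] [ 47.2 -24.9] [71.  -1.9] [23.4 -1.4]
foot [18.1 -3.4] [6.7 7.7] [  6.5 -14.5]
move [40.   1.8]
```

Emit:
{"method": "servo_tool", "body": {"commands": "0 0 0 20 -1 0 0.2;0 0 0 20 -1 0 0.2;0 0 0 0 0 20 0.2;0 0 0 0 0 18 0.2;0 0 0 0 0 0 0.2"}}

```text
time_s: 5.22
eef_pos: [0.5556, 0.2002, 0.2453]
eef_rot: [0.0, 1.0, -0.006, -0.002]
wrist_force: [-0.6, -0.3, -1.7]
opening: 0.319
grasp_force: 61.6
```

Emit:
{"method": "servo_tool", "body": {"commands": "0 0 0 0.7 -0.8 2 0.2;0 0 0 0 0 3 0.2;0 0 0 0 0 2 0.2;0 0 0 0 0 1.5 0.2;0 0 0 0 0 0 0.2"}}

```text
time_s: 5.85
eef_pos: [0.5574, 0.2019, 0.2387]
eef_rot: [0.0, 1.0, -0.006, -0.0]
wrist_force: [-0.2, -0.8, -2.3]
opening: 0.32
grasp_force: 61.6
```

Emit:
{"method": "servo_tool", "body": {"commands": "0 0 0 -0.5 0.4 1.5 0.2;0 0 0 0 0 1 0.2;0 0 0 0 0 1 0.2;0 0 0 0 0 0 0.2"}}

```text
time_s: 6.35
eef_pos: [0.557, 0.2014, 0.2352]
eef_rot: [0.0, 1.0, -0.006, -0.0]
wrist_force: [0.3, -0.0, -1.2]
opening: 0.32
grasp_force: 61.6
```

Emit:
{"method": "servo_tool", "body": {"commands": "0 0 0 0 0 1.5 0.2;0 0 0 0 0 1.5 0.2;0 0 0 0 0 1.5 0.2;0 0 0 0 0 0 0.2"}}

```text
time_s: 6.85
eef_pos: [0.5568, 0.2014, 0.2305]
eef_rot: [0.0, 1.0, -0.006, -0.0]
wrist_force: [-0.7, -0.5, -1.8]
opening: 0.319
grasp_force: 61.6
```

The foot is in the bore: it is 7 mm below the mouth and the force hasn't changed. Going down.

Emit:
{"method": "servo_tool", "body": {"commands": "0 0 0 0 0 4 0.2;0 0 0 0 0 4 0.2;0 0 0 0 0 4 0.2;0 0 0 0 0 4 0.2;0 0 0 0 0 0 0.2"}}

```text
time_s: 7.48
eef_pos: [0.5568, 0.2014, 0.2142]
eef_rot: [0.0, 1.0, -0.006, -0.0]
wrist_force: [0.1, -0.4, -2.4]
opening: 0.32
grasp_force: 61.7
```

Emit:
{"method": "servo_tool", "body": {"commands": "0 0 0 0 0 4 0.2;0 0 0 0 0 4 0.2;0 0 0 0 0 4 0.2;0 0 0 0 0 4 0.2;0 0 0 0 0 0 0.2"}}

```text
time_s: 8.1
eef_pos: [0.5569, 0.2014, 0.1982]
eef_rot: [0.0, 1.0, -0.006, -0.0]
wrist_force: [-1.1, -0.2, -2.6]
opening: 0.317
grasp_force: 61.7
```

Emit:
{"method": "servo_tool", "body": {"commands": "0 0 0 0 0 3 0.2;0 0 0 0 0 3 0.2;0 0 0 0 0 1.5 0.2;0 0 0 0 0 1 0.2;0 0 0 0 0 0 0.2"}}

```text
time_s: 8.72
eef_pos: [0.557, 0.2014, 0.1902]
eef_rot: [-0.0, 1.0, -0.006, -0.0]
wrist_force: [-2.2, -1.0, -1.7]
opening: 0.322
grasp_force: 61.9
```

Emit:
{"method": "servo_tool", "body": {"commands": "0 0 0 0 0 1 0.2;0 0 0 0 0 1 0.2;0 0 0 0 0 0 0.2"}}

```text
time_s: 9.1
eef_pos: [0.557, 0.2014, 0.1882]
eef_rot: [-0.0, 1.0, -0.006, 0.0]
wrist_force: [-1.4, -0.9, -0.6]
opening: 0.321
grasp_force: 61.9
```

Emit:
{"method": "servo_tool", "body": {"commands": "0 0 0 0 0 1 0.2;0 0 0 0 0 1 0.2;0 0 0 0 0 0 0.2"}}

```text
time_s: 9.48
eef_pos: [0.557, 0.2015, 0.1862]
eef_rot: [-0.0, 1.0, -0.006, -0.0]
wrist_force: [-2.4, -0.3, 0.1]
opening: 0.315
grasp_force: 61.9
```

Emit:
{"method": "servo_tool", "body": {"commands": "0 0 0 0 0 1 0.2;0 0 0 0 0 0 0.2"}}

```text
time_s: 9.72
eef_pos: [0.557, 0.2014, 0.1852]
eef_rot: [0.0, 1.0, -0.006, -0.0]
wrist_force: [-1.6, -1.2, -1.0]
opening: 0.323
grasp_force: 61.9
```

There is a slight side load of −2 N in x, so I'll ease −x by 0.5 mm and continue down.

Emit:
{"method": "servo_tool", "body": {"commands": "0 0 0 -0.6 0.2 1 0.2;0 0 0 0 0 1 0.2;0 0 0 0 0 0 0.2"}}

```text
time_s: 10.1
eef_pos: [0.5566, 0.2013, 0.1834]
eef_rot: [-0.0, 1.0, -0.006, 0.0]
wrist_force: [-0.4, -0.2, -1.4]
opening: 0.319
grasp_force: 61.8
```

Emit:
{"method": "servo_tool", "body": {"commands": "0 0 0 0 0 1 0.2;0 0 0 0 0 0 0.2"}}

```text
time_s: 10.35
eef_pos: [0.5563, 0.2013, 0.1821]
eef_rot: [0.0, 1.0, -0.006, -0.0]
wrist_force: [0.0, -0.7, -1.7]
opening: 0.32
grasp_force: 61.8
```

Emit:
{"method": "servo_tool", "body": {"commands": "0 0 0 0 0 1 0.2;0 0 0 0 0 0 0.2"}}

```text
time_s: 10.6
eef_pos: [0.5563, 0.2012, 0.181]
eef_rot: [0.0, 1.0, -0.006, -0.0]
wrist_force: [-0.1, -0.9, -1.7]
opening: 0.321
grasp_force: 61.8
```

Emit:
{"method": "servo_tool", "body": {"commands": "0 0 0 0 0 1 0.2;0 0 0 0 0 0 0.2"}}

```text
time_s: 10.85
eef_pos: [0.5563, 0.2012, 0.1801]
eef_rot: [0.0, 1.0, -0.006, -0.0]
wrist_force: [-1.6, -0.9, -1.5]
opening: 0.32
grasp_force: 61.8
```

Emit:
{"method": "servo_tool", "body": {"commands": "0 0 0 -0.3 0.2 1 0.2;0 0 0 0 0 0 0.2"}}

```text
time_s: 11.1
eef_pos: [0.5562, 0.2011, 0.1794]
eef_rot: [-0.0, 1.0, -0.006, 0.0]
wrist_force: [-1.0, -0.5, -1.0]
opening: 0.323
grasp_force: 61.8
```

Emit:
{"method": "servo_tool", "body": {"commands": "0 0 0 0 0 1 0.2;0 0 0 0 0 0 0.2"}}

```text
time_s: 11.35
eef_pos: [0.5563, 0.2011, 0.1787]
eef_rot: [-0.0, 1.0, -0.006, 0.0]
wrist_force: [-1.0, -0.1, 2.5]
opening: 0.322
grasp_force: 61.8
```

Emit:
{"method": "servo_tool", "body": {"commands": "0 0 0 0 0 1 0.2;0 0 0 0 0 0 0.2"}}

```text
time_s: 11.6
eef_pos: [0.5564, 0.2011, 0.1779]
eef_rot: [-0.0, 1.0, -0.006, 0.0]
wrist_force: [-1.9, 0.6, 4.9]
opening: 0.32
grasp_force: 62.1
```

Emit:
{"method": "servo_tool", "body": {"commands": "0 0 0 0 0 1 0.2;0 0 0 0 0 0 0.2"}}

```text
time_s: 11.85
eef_pos: [0.5566, 0.2012, 0.1773]
eef_rot: [-0.0, 1.0, -0.006, 0.001]
wrist_force: [-2.2, -1.6, 7.8]
opening: 0.321
grasp_force: 62.5
```

Contact with the plunger: about 9 N net after the pusher's weight. Pushing on slowly.

Emit:
{"method": "servo_tool", "body": {"commands": "0 0 0 0 0 0.8 0.2;0 0 0 0 0 0 0.2"}}

```text
time_s: 12.1
eef_pos: [0.5567, 0.2012, 0.1768]
eef_rot: [-0.0, 1.0, -0.006, 0.001]
wrist_force: [-2.5, -0.4, 8.6]
opening: 0.322
grasp_force: 62.7
```

Emit:
{"method": "servo_tool", "body": {"commands": "0 0 0 0 0 0.8 0.2;0 0 0 0 0 0 0.2"}}

```text
time_s: 12.35
eef_pos: [0.5568, 0.2013, 0.1764]
eef_rot: [-0.0, 1.0, -0.006, 0.001]
wrist_force: [-3.8, 0.2, 10.1]
opening: 0.321
grasp_force: 63.0
```

Emit:
{"method": "servo_tool", "body": {"commands": "0 0 0 0 0 0.8 0.2;0 0 0 0 0 0 0.2"}}

```text
time_s: 12.6
eef_pos: [0.5569, 0.2012, 0.1759]
eef_rot: [-0.0, 1.0, -0.006, 0.001]
wrist_force: [-4.0, -1.1, 12.4]
opening: 0.325
grasp_force: 63.2
```

Emit:
{"method": "servo_tool", "body": {"commands": "0 0 0 -0.8 0 0.4 0.2;0 0 0 0 0 0 0.2"}}

```text
time_s: 12.85
eef_pos: [0.5565, 0.2012, 0.1758]
eef_rot: [-0.0, 1.0, -0.006, 0.002]
wrist_force: [-3.6, 0.0, 12.6]
opening: 0.322
grasp_force: 63.3
```

Emit:
{"method": "servo_tool", "body": {"commands": "0 0 0 0 0 0.5 0.2;0 0 0 0 0 0 0.2"}}

```text
time_s: 13.1
eef_pos: [0.5565, 0.2012, 0.1752]
eef_rot: [-0.0, 1.0, -0.006, 0.002]
wrist_force: [-4.3, -0.5, 11.4]
opening: 0.321
grasp_force: 63.3
```

Emit:
{"method": "servo_tool", "body": {"commands": "0 0 0 -0.5 0 0.7 0.2;0 0 0 0 0 0 0.2"}}

```text
time_s: 13.35
eef_pos: [0.5563, 0.2012, 0.1747]
eef_rot: [-0.0, 1.0, -0.006, 0.002]
wrist_force: [-2.6, -0.2, 10.9]
opening: 0.321
grasp_force: 63.2
```

Emit:
{"method": "servo_tool", "body": {"commands": "0 0 0 0 0 0.7 0.2;0 0 0 0 0 0.7 0.2"}}

```text
time_s: 13.6
eef_pos: [0.5563, 0.2012, 0.1733]
eef_rot: [-0.0, 1.0, -0.006, 0.002]
wrist_force: [-2.7, -1.3, 12.4]
opening: 0.324
grasp_force: 63.2
```

Emit:
{"method": "servo_tool", "body": {"commands": "0 0 0 0 0 0.7 0.2;0 0 0 0 0 0.7 0.2"}}

```text
time_s: 13.85
eef_pos: [0.5563, 0.2012, 0.1719]
eef_rot: [-0.0, 1.0, -0.006, 0.002]
wrist_force: [-2.2, -1.3, 13.0]
opening: 0.322
grasp_force: 63.2
```

The plunger is sliding at a steady 13–14 N. Continuing.

Emit:
{"method": "servo_tool", "body": {"commands": "0 0 0 0 0 0.8 0.2;0 0 0 0 0 0.8 0.2;0 0 0 0 0 0.8 0.2"}}

```text
time_s: 14.22
eef_pos: [0.5563, 0.2011, 0.1695]
eef_rot: [-0.0, 1.0, -0.006, 0.002]
wrist_force: [-3.1, -1.5, 12.6]
opening: 0.318
grasp_force: 63.2
```

Emit:
{"method": "servo_tool", "body": {"commands": "0 0 0 0 0 0.8 0.2;0 0 0 0 0 0.8 0.2;0 0 0 0 0 0.8 0.2"}}

```text
time_s: 14.6
eef_pos: [0.5563, 0.2011, 0.1671]
eef_rot: [-0.0, 1.0, -0.006, 0.002]
wrist_force: [-2.9, -0.7, 13.0]
opening: 0.323
grasp_force: 63.2
```

Emit:
{"method": "servo_tool", "body": {"commands": "0 0 0 0 0 0.8 0.2;0 0 0 0 0 0.8 0.2;0 0 0 0 0 0.8 0.2"}}

```text
time_s: 14.98
eef_pos: [0.5563, 0.2011, 0.1646]
eef_rot: [-0.0, 1.0, -0.006, 0.002]
wrist_force: [-2.6, -1.7, 11.9]
opening: 0.322
grasp_force: 63.3
```

Emit:
{"method": "servo_tool", "body": {"commands": "0 0 0 0 0 0.8 0.2;0 0 0 0 0 0.8 0.2;0 0 0 0 0 0.8 0.2"}}

```text
time_s: 15.35
eef_pos: [0.5562, 0.2011, 0.1621]
eef_rot: [-0.0, 1.0, -0.006, 0.002]
wrist_force: [-2.6, -1.4, 10.4]
opening: 0.32
grasp_force: 63.3
```

Emit:
{"method": "servo_tool", "body": {"commands": "0 0 0 0 0 0.8 0.2;0 0 0 0 0 0.8 0.2;0 0 0 0 0 0.8 0.2"}}

```text
time_s: 15.72
eef_pos: [0.5559, 0.201, 0.1592]
eef_rot: [-0.0, 1.0, -0.006, 0.001]
wrist_force: [-2.8, -1.1, 6.4]
opening: 0.317
grasp_force: 63.0
```

Emit:
{"method": "servo_tool", "body": {"commands": "0 0 0 0 0 0.8 0.2;0 0 0 0 0 0.8 0.2"}}

```text
time_s: 15.98
eef_pos: [0.5546, 0.2011, 0.1552]
eef_rot: [-0.0, 1.0, -0.006, -0.0]
wrist_force: [-0.8, -0.4, -1.0]
opening: 0.32
grasp_force: 61.6
```

Emit:
{"method": "servo_tool", "body": {"commands": "0 0 0 0 0 0.8 0.2;0 0 0 0 0 0.8 0.2"}}

```text
time_s: 16.23
eef_pos: [0.5547, 0.2011, 0.1539]
eef_rot: [0.0, 1.0, -0.006, -0.0]
wrist_force: [0.0, -0.1, -1.0]
opening: 0.321
grasp_force: 61.6
```

The force dropped to zero, so the plunger came free. Withdrawing upward.

Emit:
{"method": "servo_tool", "body": {"commands": "0 0 0 0.7 0 -6 0.2;0 0 0 0 0 -12 0.2;0 0 0 0 0 -15 0.2;0 0 0 0 0 -15 0.2;0 0 0 0 0 0 0.2"}}

```text
time_s: 16.85
eef_pos: [0.5564, 0.2012, 0.2046]
eef_rot: [-0.0, 1.0, -0.006, 0.002]
wrist_force: [-1.1, -0.5, -1.5]
opening: 0.32
grasp_force: 61.7
```

Emit:
{"method": "servo_tool", "body": {"commands": "0 0 0 0 0 -15 0.2;0 0 0 0 0 -15 0.2;0 0 0 0 0 -25 0.2;0 0 0 0 0 -25 0.2;0 0 0 0 0 -15 0.2"}}

```text
time_s: 17.48
eef_pos: [0.5562, 0.2012, 0.2996]
eef_rot: [-0.0, 1.0, -0.006, 0.001]
wrist_force: [0.4, 0.1, -1.0]
opening: 0.318
grasp_force: 61.6
```

Emit:
{"method": "servo_tool", "body": {"commands": "0 0 0 -5 45 0 0.2;0 0 0 -5 45 0 0.2;0 0 0 -5 45 0 0.2;0 0 0 -5 45 0 0.2;0 0 0 -6 45 0 0.2"}}

```text
time_s: 18.1
eef_pos: [0.5267, -0.025, 0.2975]
eef_rot: [0.0, 1.0, -0.006, 0.0]
wrist_force: [0.7, -0.0, -1.9]
opening: 0.318
grasp_force: 61.6
```

Run:
```python
from h import *
o=get_obs();s=camera("scene");t=camera("top")
print((o["eef_pos"]*1e3).round(1),o["eef_rot"].round(4),o["wrist_force"].round(1))
f=lambda im,x,y:cv2.resize(im[y:y+100,x:x+100],(390,390),interpolation=cv2.INTER_CUBIC)
cv2.imwrite("pics/c4.png",np.hstack([f(s,370,230),f(t,195,190)]))
```

```text
[526.7 -25.  297.5] [ 0.0e+00  1.0e+00 -5.5e-03  1.0e-04] [ 0.7 -0.  -1.9]
```

View pics/c4.png

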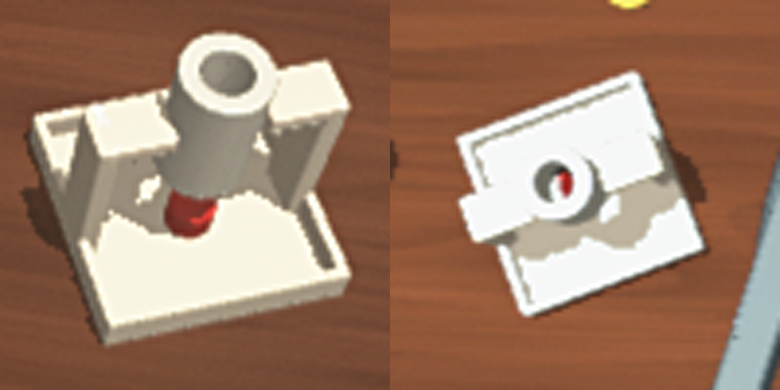

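The plunger stands in the tray beneath the barrel at crop (190,215), and the bore is empty. For the return I'll compute the pot centre from the earlier wrist picture w1.

Run:
```python
from h import *
im=cv2.imread("pics/w1.png")
c={'fx':371.648,'fy':371.648,'cx':324.649,'cy':240.379,'R':np.array([[-5.45648466e-03,-9.99984713e-01,-8.95053344e-04],[-9.54801945e-01,4.94392644e-03,2.97201620e-01],[-2.97192652e-01,2.47627476e-03,-9.54814325e-01]]),'t':np.array([-0.19082472,0.39487801,0.51524832])}
g=lambda u,v:(ray("wrist",170+u/4-.375,120+v/4-.375,.105,c)*1e3).round(1)[:2]
for p in((137,215),(490,225),(300,42),(320,402)):print(g(*p))
```

```text
[ 498.5 -102.8]
[ 494.6 -169.9]
[ 529.3 -135.8]
[ 461.6 -136.6]
```

Emit:
{"method": "servo_tool", "body": {"commands": "0 0 0 -12 37 0 0.2;0 0 0 -12 37 0 0.2;0 0 0 -11 35 0 0.2;0 0 0 0 0 25 0.2;0 0 0 0 0 0 0.2"}}

```text
time_s: 18.82
eef_pos: [0.4896, -0.1315, 0.2706]
eef_rot: [-0.001, 1.0, -0.006, -0.002]
wrist_force: [-1.1, 0.0, -2.0]
opening: 0.321
grasp_force: 61.6
```

Emit:
{"method": "servo_tool", "body": {"commands": "0 0 0 2 3.3 15 0.2;0 0 0 0 0 25 0.2;0 0 0 0 0 15 0.2;0 0 0 0 0 0 0.2;0 0 0 0 0 0 0.2"}}

```text
time_s: 19.45
eef_pos: [0.4933, -0.1357, 0.2181]
eef_rot: [0.0, 1.0, -0.005, 0.001]
wrist_force: [-0.0, 0.4, -1.1]
opening: 0.323
grasp_force: 61.6
```

Run:
```python
from h import *
o=get_obs();c=calibration("wrist");w=camera("wrist");T=o["eef_pos"];print((T*1e3).round(1))
p=proj("wrist",[.4955,-.1363,.105],c);x,y=(p-[80,70]).astype(int);y=max(0,y)
big=cv2.resize(w[y:y+150,x:x+160],None,fx=4,fy=4,interpolation=cv2.INTER_CUBIC)
for r in(.021,.034):
    q=[(proj("wrist",[.4955+r*np.cos(a),-.1363+r*np.sin(a),.105],c)-[x,y]+.5)*4 for a in np.linspace(0,6.28,60)]
    cv2.polylines(big,[np.array(q).astype(int)],0,(255,255,0),1)
cv2.imwrite("pics/c5.png",big)
```

```text
[ 493.3 -135.7  218.1]
```

View pics/c5.png

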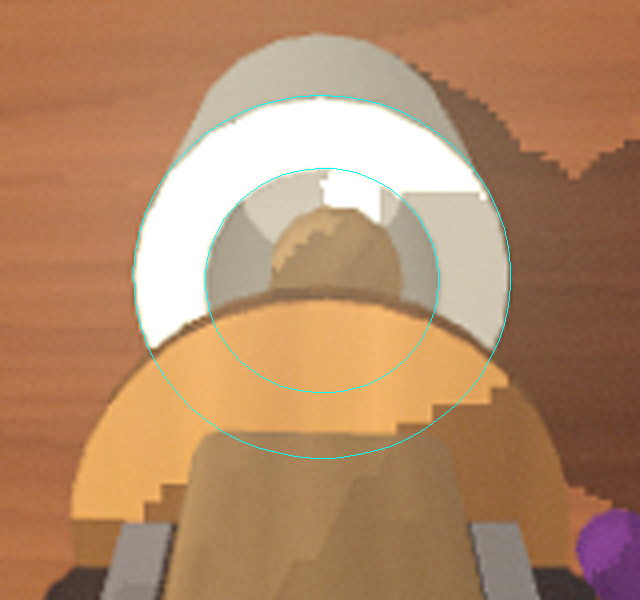

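The pot overlay fits, and the foot at crop (336,272) lies well inside the opening. Lowering.

Emit:
{"method": "servo_tool", "body": {"commands": "0 0 0 -1 -0.5 15 0.2;0 0 0 0 0 20 0.2;0 0 0 0 0 20 0.2;0 0 0 0 0 20 0.2;0 0 0 0 0 0 0.2"}}

```text
time_s: 20.12
eef_pos: [0.4902, -0.1343, 0.1403]
eef_rot: [-0.001, 1.0, -0.006, -0.002]
wrist_force: [-1.1, 0.4, -2.1]
opening: 0.321
grasp_force: 61.5
```

Emit:
{"method": "servo_tool", "body": {"commands": "0 0 0 0 0 8 0.2;0 0 0 0 0 6 0.2;0 0 0 0 0 2 0.2;0 0 0 0 0 0 0.2"}}

```text
time_s: 20.62
eef_pos: [0.4918, -0.1351, 0.1263]
eef_rot: [0.0, 1.0, -0.006, 0.0]
wrist_force: [0.5, -0.5, -1.9]
opening: 0.319
grasp_force: 61.6
```

Emit:
{"method": "servo_tool", "body": {"commands": "0 0 0 0 0 1.5 0.2;0 0 0 0 0 0 0.2"}}

```text
time_s: 20.88
eef_pos: [0.4918, -0.1351, 0.1248]
eef_rot: [0.0, 1.0, -0.006, 0.0]
wrist_force: [0.5, -0.7, -1.1]
opening: 0.322
grasp_force: 61.6
```

Emit:
{"method": "servo_tool", "body": {"commands": "0 0 0 0 0 1 0.2;0 0 0 0 0 0 0.2"}}

```text
time_s: 21.12
eef_pos: [0.4917, -0.135, 0.1237]
eef_rot: [-0.0, 1.0, -0.006, -0.0]
wrist_force: [-0.5, 0.4, -2.5]
opening: 0.321
grasp_force: 61.6
```

Emit:
{"method": "servo_tool", "body": {"commands": "0 0 0 0 0 1 0.2;0 0 0 0 0 1 0.2;0 0 0 0 0 0 0.2"}}

```text
time_s: 21.5
eef_pos: [0.4916, -0.135, 0.1216]
eef_rot: [-0.0, 1.0, -0.006, -0.0]
wrist_force: [0.4, 0.1, -1.6]
opening: 0.324
grasp_force: 61.6
```

Emit:
{"method": "servo_tool", "body": {"commands": "0 0 0 0 0 1 0.2;0 0 0 0 0 0 0.2"}}

```text
time_s: 21.75
eef_pos: [0.4917, -0.135, 0.1207]
eef_rot: [-0.0, 1.0, -0.006, -0.0]
wrist_force: [-0.3, 0.2, -2.2]
opening: 0.321
grasp_force: 61.6
```

Emit:
{"method": "servo_tool", "body": {"commands": "0 0 0 0 0 1 0.2;0 0 0 0 0 0 0.2"}}

```text
time_s: 22.0
eef_pos: [0.4917, -0.135, 0.1197]
eef_rot: [-0.0, 1.0, -0.006, -0.0]
wrist_force: [-0.1, -0.0, -2.2]
opening: 0.324
grasp_force: 61.6
```

Emit:
{"method": "servo_tool", "body": {"commands": "0 0 0 0 0 1 0.2;0 0 0 0 0 0 0.2"}}

```text
time_s: 22.25
eef_pos: [0.4917, -0.135, 0.1187]
eef_rot: [-0.0, 1.0, -0.006, -0.0]
wrist_force: [-0.4, -0.5, -1.5]
opening: 0.321
grasp_force: 61.6
```

Emit:
{"method": "servo_tool", "body": {"commands": "0 0 0 0 0 1 0.2;0 0 0 0 0 0 0.2"}}

```text
time_s: 22.5
eef_pos: [0.4917, -0.135, 0.1177]
eef_rot: [-0.0, 1.0, -0.006, -0.0]
wrist_force: [0.4, 0.2, -1.7]
opening: 0.324
grasp_force: 61.6
```

Emit:
{"method": "servo_tool", "body": {"commands": "0 0 0 0 0 0.8 0.2;0 0 0 0 0 0 0.2"}}

```text
time_s: 22.75
eef_pos: [0.4918, -0.135, 0.1176]
eef_rot: [0.0, 1.0, -0.006, -0.0]
wrist_force: [-4.6, 2.0, 5.6]
opening: 0.323
grasp_force: 62.5
```

Contact with the rim. Releasing by opening in small steps, then retreating upward.

Emit:
{"method": "servo_tool", "body": {"commands": "0 0 0 0 0 0 0.4;0 0 0 0 0 0 0.5;0 0 0 0 0 0 0.58;0 0 0 0 0 0 0.58"}}

```text
time_s: 23.25
eef_pos: [0.4918, -0.135, 0.1169]
eef_rot: [-0.0, 1.0, -0.006, -0.0]
wrist_force: [-0.4, -0.2, -0.1]
opening: 0.582
grasp_force: 0.0
```

Emit:
{"method": "servo_tool", "body": {"commands": "0 0 0 0 0 -10 0.58;0 0 0 0 0 -30 0.58;0 0 0 0 0 -50 0.58;0 0 0 0 0 -60 0.58;0 0 0 -50 0 0 0.58"}}

```text
time_s: 23.88
eef_pos: [0.4456, -0.1366, 0.274]
eef_rot: [0.003, 1.0, -0.005, 0.006]
wrist_force: [-0.1, 0.2, 0.1]
opening: 0.579
grasp_force: 0.0
```

Emit:
{"method": "servo_tool", "body": {"commands": "0 0 0 -40 25 0 0.58;0 0 0 -10 40 0 0.58;0 0 0 0 40 0 0.58;0 0 0 0 40 0 0.58;0 0 0 0 0 0 0.58"}}

```text
time_s: 24.5
eef_pos: [0.3898, -0.2812, 0.2676]
eef_rot: [0.001, 1.0, -0.007, 0.0]
wrist_force: [-0.7, 0.5, -1.1]
opening: 0.58
grasp_force: 0.0
```

Run:
```python
from h import *
o=get_obs();s=camera("scene");t=camera("top")
print((o["eef_pos"]*1e3).round(1),o["wrist_force"].round(1))
cv2.imwrite("pics/c6.png",np.hstack([cv2.resize(s[150:250,215:315],(390,390),interpolation=cv2.INTER_CUBIC),cv2.resize(t[110:340,145:500],(410,266)) if 0 else cv2.resize(t[225:325,330:430],(390,390),interpolation=cv2.INTER_CUBIC)]))
d=cv2.absdiff(t,cv2.imread("pics/top0.png")).max(2)[90:330]>45
n,_,st,_=cv2.connectedComponentsWithStats(d.astype(np.uint8));print([list(map(int,r)) for r in st[1:] if r[4]>12])
```

```text
[ 389.8 -281.2  267.6] [-0.7  0.5 -1.1]
[[235, 144, 7, 8, 34], [249, 150, 5, 7, 24], [421, 200, 101, 40, 2368]]
```

View pics/c6.png

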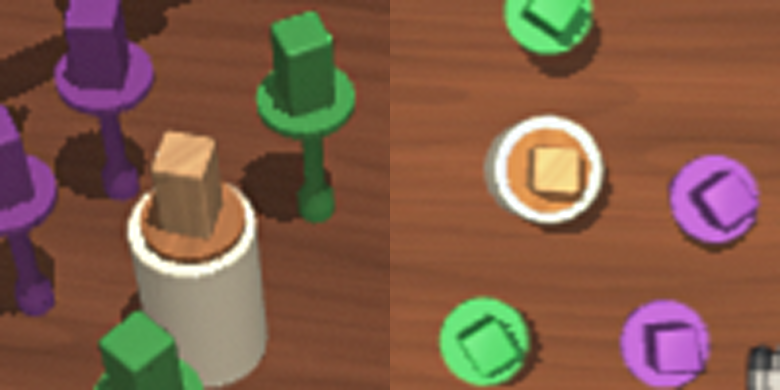

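The pusher stands upright in the pot with its flange flat on the rim. The top-view difference shows changes only at the barrel and where the arm now is.

```bash
python3 -c "
from bench import *
print(hand_in())"
```

```text
the job is handed in; nothing more can be done
None
```

I pushed the plunger down through the barrel into the tray with about 14 N at most (limit 20 N), stood the pusher back in the pot with its flange on the rim, and handed the job in after about 25 s of robot time.

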